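# Demould a leather-hard jar lid and close the mould again

## Task

Demould the soft clay lid: lift the top half of the closed plaster mould straight off by its grip block, leaving the lid in the lower half, and lay it flat on the grey felt. Then lift the lid out by its knob, pinching it with well under 15 N because leather-hard clay bruises, and set it down gently on the empty brown paper disc on the plaster bat, clear of the drier lids. Finally put the top half back on the lower half the same way round as before, fully home, so that the mould dries true; drop nothing, and leave the lower half and everything else where it stands.

Things in the scene. Friction and masses are not known exactly. Their poses are not given: they have to be found in the camera images.
- mould_base: lower half of a white plaster mould, loose on the bench, about 0.6 kg: a slab 150 (its x) x 110 (its y) x 28 mm. Origin: centre of its underside, z up. Three tapered bumps (natches, 16 mm wide at the foot, 7 mm high) stand on its upper face at (x, y) = (-60, -40), (-60, 40) and (60, 0) mm. It stays where it is. Two pencil lines cross the joint of the mould, on the -y side of both halves.
- seat (a point): centre of the floor of the round seat in the lower half's upper face, 22 mm above that half's underside. The seat is 64 mm wide and 6 mm deep; the clay lid lies in it.
- grip_block (a point): centre of the grip block of the loose upper half (white plaster, about 0.5 kg); at the start 65 mm above the lower half's underside, over its centre, axes parallel to its axes. The block is 96 mm along its x, 58 mm along y (grip across y), 34 mm high. Below it spreads a slab 150 x 110 x 20 mm (x, y, z); the slab's top is 17 mm below this point, the block's top 17 mm above.
- parting_face (a point): centre of the upper half's flat underside, 37 mm below the grip block's centre. In it: a round cavity 64 mm wide, 10 mm deep, going on as a 30 mm hole up through the block (the lid's knob stands in it with 2 to 4 mm of room), and sockets 18 mm wide, 10 mm deep, that slip over the natches and centre it from about 4 mm off. To clear the knob raise it straight up 35 mm or more.
- lid_centre (a point): the leather-hard dark grey clay lid, loose, about 0.07 kg, hidden in the closed mould at the start: a disc 60 mm wide, 9 mm thick, with a round knob on top, 26 mm wide at its foot, 23 mm near its top, 28 mm high. The point is on its axis, half-way up: 18.5 mm above its underside, 9.5 mm above the disc, 18.5 mm below the knob's top. A finger pressing over 15 N bruises it; 4 N holds it.
- felt: grey felt pad, 170 (its x) x 130 (its y) x 4 mm, fixed flat on the bench. Origin: centre of its underside.
- bat: white plaster drying bat, fixed flat on the bench, 161 (its x) x 211 (its y) x 18 mm. Origin: centre of its underside. It carries four places, 84 mm apart along its x and 116 mm along its y: three drier lids and one empty paper disc.
- paper_disc: empty round brown paper disc, 67 mm wide, lying flat on the bat (18 mm above the bench), thinner than 1 mm. Origin: centre of its underside. The clay lid is to stand on it.
- dry_lid_a: drier, light grey lid of the same shape as the clay lid (60 mm wide, 37 mm high), loose on its own paper on the bat. Origin: centre of its underside.
- dry_lid_b: drier, light grey lid of the same shape as the clay lid (60 mm wide, 37 mm high), loose on its own paper on the bat. Origin: centre of its underside.
- dry_lid_c: drier, light grey lid of the same shape as the clay lid (60 mm wide, 37 mm high), loose on its own paper on the bat. Origin: centre of its underside.
- glaze_jar: bystander, loose: glass jar with a red screw lid, 64 mm wide, 97 mm high, at the back of the bench. Origin: centre of its underside.
- flask: bystander, loose: tall black drinking bottle, 70 mm wide, 238 mm high, at the back of the bench. Origin: centre of its underside.
- sprayer: fixed bystander: spray bottle 258 mm high, 126 x 60 mm, at the back left. Origin: centre of its underside.
- desk_calendar: fixed bystander: tent calendar 200 mm wide, 110 mm deep, 153 mm high, at the back right. Origin: centre of its underside.
Not all that is in view belongs to the job. What is shaped like the dry_lid_c but green is not meant.

How it is judged (in metres and radians):
On the way, in this order (a step that is already met when the one before it is completed fails the run):
1. the top half lies flat and released on the felt, and the clay lid still lies in its seat in the lower half (horizontal distance between grip_block and felt below 0.05 m and z of grip_block in the frame of felt between 0.038 and 0.0435 m and angle between grip_block's own z axis and vertical below 0.05 rad and contact force between the fingers and mould_top below 0.05 N and contact force between the fingers and cast_lid below 0.05 N and horizontal distance between lid_centre and mould_base below 0.008 m and z of lid_centre in the frame of mould_base between 0.036 and 0.045 m), for 0.2 s.
2. the clay lid stands released on the empty paper disc, while the mould is still open (horizontal distance between lid_centre and paper_disc below 0.012 m and z of lid_centre in the frame of paper_disc between 0.014 and 0.022 m and angle between lid_centre's own z axis and vertical below 0.08 rad and contact force between the fingers and mould_top below 0.05 N and contact force between the fingers and cast_lid below 0.05 N and horizontal distance between grip_block and mould_base above 0.08 m), for 0.2 s.
At the end, for the whole second after the job is handed in: The mould is closed: top half within 4 mm and 0.04 rad of its place on the lower half, no more than 2.5 mm above fully home. The clay lid stands upright on the paper disc within 12 mm of its centre, touching no other lid. Both are released and at rest (horizontal distance between grip_block and mould_base below 0.004 m and z of grip_block in the frame of mould_base between 0.06 and 0.0675 m and angle between the x axis of grip_block and the x axis of mould_base, either way round below 0.04 rad and angle between the z axis of grip_block and the z axis of mould_base, either way round below 0.03 rad and horizontal distance between lid_centre and paper_disc below 0.012 m and z of lid_centre in the frame of paper_disc between 0.014 and 0.022 m and angle between lid_centre's own z axis and vertical below 0.08 rad and contact force between the fingers and mould_top below 0.05 N and contact force between the fingers and cast_lid below 0.05 N and linear speed of each of mould_top, cast_lid below 0.01 m/s and horizontal distance between lid_centre and dry_lid_a above 0.061 m and horizontal distance between lid_centre and dry_lid_b above 0.061 m and horizontal distance between lid_centre and dry_lid_c above 0.061 m).
It fails at once if the clay lid is pinched, or pressed or knocked against something, too hard (over 15 N from each finger, or 25 N against a thing) (contact force between the fingers and cast_lid above 30 N or contact force between cast_lid and bat above 25 N or contact force between cast_lid and mould_base above 25 N or contact force between cast_lid and mould_top above 25 N or contact force between cast_lid and dry_lid_a above 25 N or contact force between cast_lid and dry_lid_b above 25 N or contact force between cast_lid and dry_lid_c above 25 N).
It fails at once if the clay lid is dragged up out of its seat with the top half (z of lid_centre in the frame of mould_base above 0.049 m and horizontal distance between lid_centre and grip_block below 0.05 m and contact force between the fingers and mould_top above 0.05 N).
It fails at once if the clay lid or the top half is dropped (falls faster than 0.35 or 0.45 m/s out of the fingers), or the lid is tipped over ((linear speed of cast_lid above 0.35 m/s and contact force between the fingers and cast_lid below 0.02 N) or (linear speed of mould_top above 0.45 m/s and contact force between the fingers and mould_top below 0.02 N) or angle between lid_centre's own z axis and vertical above 0.6 rad).
It fails at once if the lower half is shifted more than 25 mm or tipped (distance of mould_base from where it was at the start of the episode above 0.025 m or angle between mould_base's own z axis and vertical above 0.15 rad).
It fails at once if a drier lid is shifted more than 10 mm or a bystander more than 20 mm (distance of any of dry_lid_a, dry_lid_b, dry_lid_c from where it was at the start of the episode above 0.01 m or distance of any of glaze_jar, flask from where it was at the start of the episode above 0.02 m).
It also fails if it takes over 72 s, if anything falls off the work surface, if the arm or the gripper's body presses on something with over 40 N, if the wrist force passes 120 N, or if a joint passes its speed limit or range.

## Robot

A 6-joint arm with a two-finger parallel gripper is mounted at the origin on the work surface; the furniture and walls round the work are solid. World frame = base frame: x ahead of the robot, y to its left, z up, the work surface at z = 0. Lengths are in mm, angles in rad, forces in N, time in s.
With the tool pointing down it reaches from about 300 to 775 mm from the base axis. Payload 14.6 kg.
Tool frame: the origin (TCP) lies between the finger pads; the fingertips stand 22 mm ahead of it and the grasp point (between the pads) lies 3 mm ahead of it (finger_overhang is the distance from the TCP to the fingertips, in mm); z points along the fingers, y is the direction in which the jaws open and shut (so a half turn about z gives the same grasp; the last joint's range is limited). The gripper opens to 94 mm and grips with 3 to 60 N. Pads are 16 mm wide; open, the fingers measure 119 mm over their backs; the gripper's body (75 mm by 177 mm) begins 78 mm behind the grasp point.
Start: joints at [1.114, 0.3, 1.521, -0, 1.321, -0.067], TCP at [208.998, 508.733, 227.446] pointing down, gripper open.
Joint ranges: [-3.03, 3.03], [-0.79, 2.21], [0.23, 2.52], [-1.04, 4.18], [0, 3.07], [-2.55, 2.55]. Speed limits (rad/s): [2.22, 2.22, 2.57, 3.14, 3.14, 3.14].

## Interface

Orientations are given as [roll, pitch, yaw] about the fixed x, y, z axes, in that order (R = Rz(yaw) Ry(pitch) Rx(roll)).
In Python, from cell import * gives the robot as it stands.
- The arm moves only by the tool jog_arm, never from a script. Its argument "increments" is a list of rows, each a list of 7 numbers: the shift along the tool's x, y, z in cm, then the turn, a rotation vector about the tool's x, y, z in degrees, then the finger opening in cm, from 0 to 9.4. In form: [[x, y, z, wx, wy, wz, grip], ...]. A call has 1 to 20 rows; each row shifts and turns the commanded pose from where the row before left it, along the tool's axes as they then stand; what a row does not reach is not made up. A row lasts 1/8 s, in which the tool goes at most 62.5 mm and 10.7 degrees, less where a joint would pass 70% of its speed; a pose out of reach is approached as far as the arm can. A call is refused whole if a number of a shift passes 6.25 or a number of a turn 10.7, either way. A call with a gripper value outside its range is refused whole. The fingers move at their own pace and stop on an object; "squeeze" is the grip in N (left out, the last holds). Time passes only in rows, so rows that do not move let the fingers close. It gives the time, the measured TCP pose, the force and the opening at its end, in the units of the state.
- read_state(): the state, without advancing time (a new reading comes with each control period).
- camera(name): name is "scene" or "top"; returns a dict with "image" (400x640x3 uint8, red, green, blue), "K" (3x3 intrinsics, pixels), "rvec" (rotation vector, rad) and "tvec" (3), from world to camera coordinates, as OpenCV has them. Camera axes: x right, y down, z forward; pixel columns grow to the right and rows downward; lengths in mm; the calibration is good to about 2 mm. A picture is of the moment at which its call begins. There is no depth.
- sign_off(): hands the job in, once; it reports no verdict.
Trained networks look in a picture, given as the dict that the camera call returned (one of the last four; its "shot" number tells which), for a name from the list of things; names that differ only in an ending like _2 or _b are one class to them, and where a whole thing is asked for, a point or a joint stands for the part that bears it (a point fixed in the world has none). Each returns a list of dicts, best first, with "conf" (0 to 1); they miss things now and then, are a little off and sometimes report something else, mostly with a low value. They report only what shows in the picture. A call takes as long as a camera call. They do not tell look-alikes from the thing itself.
- recognise(picture, name): "centre" ([x, y, z] in mm, in the coordinates of the camera as it stood for that picture, good to about 4 mm: the middle of the surface that is visible of it).
- regions_of(picture, name): "mask" (400x640 bool, what is visible of it).
The state is a dict: "clock": time; "joints": joint angles; "qd": joint speeds; "effort": joint torques, N m; "eef_pos": TCP position; "eef_rot": TCP orientation; "wrist_force": force on the tool from outside, world axes, zero at the start; "moment": the same for the moment, N m; "finger_gap": finger opening in mm.
Only numpy, scipy, OpenCV 4.12 (cv2) and the standard library are available. Lean on these libraries where they do the work, as an engineer would, in place of code of your own. Each camera call takes 0.05 s, during which the arm holds its last target.

## Working session

There is one attempt and no reset: what is moved stays moved. The work goes in short steps, Python scripts to look and compute and a tool call to move; the robot and the scene stay as the last step left them, time stands still between calls to the robot, and variables do not carry over. Pictures are saved under pics/ and viewed, and the job is handed in when it is done.

Besides the shell and the picture viewer there is one more tool, called in YAML: its name, and indented under it one key for each argument. jog_arm: Moves the arm, as the interface text tells. Its arguments: {"type":"object","properties":{"increments":{"type":"array"},"squeeze":{"type":"number"}},"required":["increments"]}

```bash
ls; mkdir -p pics
python3 - <<'E'
from cell import *
import cv2
print(read_state())
for n in ("scene","top"):
    c=camera(n); cv2.imwrite(f"pics/{n}0.png",c["image"][:,:,::-1]); print(n,c["K"].tolist(),c["rvec"],c["tvec"],c["shot"])
E
```

```text
pics
{'clock': 0.0, 'joints': array([ 1.11442131e+00,  3.00466734e-01,  1.52157269e+00, -1.80931741e-05,
        1.32071366e+00, -6.66158331e-02]), 'qd': array([-0.00042564,  0.00097564, -0.00095112,  0.00024349, -0.00087946,
       -0.00017746]), 'effort': array([ 7.18386782e-04, -5.31809235e+01, -3.52739024e+01,  7.09018763e-02,
        2.43633776e-02, -1.20955106e-04]), 'eef_pos': array([208.89077542, 508.53005377, 226.89226668]), 'eef_rot': array([-3.14043363e+00, -5.97594470e-05,  2.75183792e+00]), 'wrist_force': array([ 0.20334555, -0.22516867,  0.06667651]), 'moment': array([-0.00601063, -0.02005311,  0.0347807 ]), 'finger_gap': 94.12146668321692}
scene [[471.79635255723736, 0.0, 318.91748618889295], [0.0, 471.79635255723736, 204.4688459667414], [0.0, 0.0, 1.0]] [ 2.13466823 -0.99301218  0.42219064] [-361.06300635  282.93013944 1309.37250759] 1
top [[446.94430216326725, 0.0, 321.2460206763316], [0.0, 446.94430216326725, 201.56607858648178], [0.0, 0.0, 1.0]] [ 2.09777774 -2.13762923  0.20197638] [ -44.84248313  505.32966895 1459.90306411] 2
```

View pics/scene0.png

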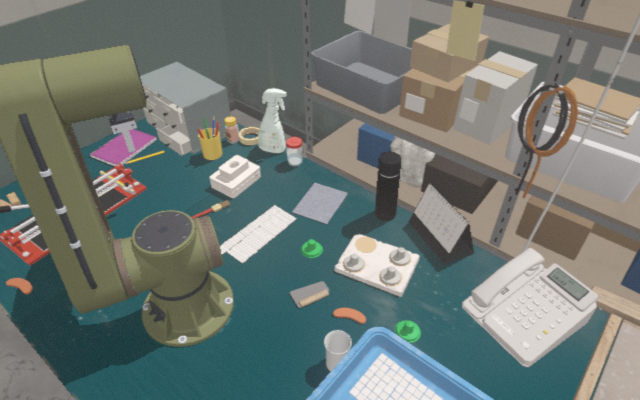

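View pics/top0.png

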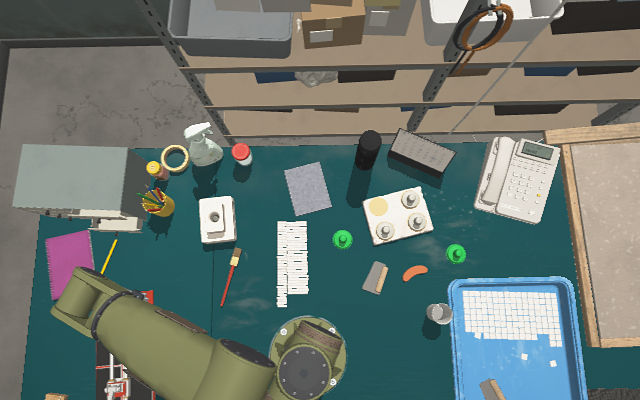

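The scene view shows the closed mould at (236,177), felt at (320,203), bat at (377,263) with its empty disc at (366,245). In the top view they are at (217,220), (307,188), (398,215) and (379,206). The green look-alikes at (342,239) and (456,253) are not involved.

```bash
cat > h.py <<'E'
from cell import *
import cv2, numpy as np
def Rt(c): return cv2.Rodrigues(np.array(c["rvec"],float))[0], np.array(c["tvec"],float).reshape(3)
def c2w(c,p):
    R,t=Rt(c); return R.T@(np.array(p)-t)
def ray(c,uv,z):
    R,t=Rt(c); d=R.T@np.linalg.inv(c["K"])@np.array([uv[0],uv[1],1.]); o=-R.T@t
    return o+d*(z-o[2])/d[2]
def proj(c,P):
    return cv2.projectPoints(np.array(P,float).reshape(-1,1,3),np.array(c["rvec"],float),np.array(c["tvec"],float),np.array(c["K"]),None)[0].reshape(-1,2)
def crop(c,x0,y0,x1,y1,s,f,pts=None):
    im=c["image"][y0:y1,x0:x1,::-1]
    im=cv2.resize(im,None,fx=s,fy=s,interpolation=cv2.INTER_CUBIC)
    if pts is not None:
        for u,v in pts: cv2.circle(im,(int((u-x0+.5)*s),int((v-y0+.5)*s)),2,(0,0,255),-1)
    cv2.imwrite(f,im)
E
python3 - <<'E'
from h import *
cs={n:camera(n) for n in("top","scene")}
for n,c in cs.items():
    for k in ("mould_base","grip_block","felt","bat","paper_disc","dry_lid_a","glaze_jar"):
        r=recognise(c,k)[:4]
        print(n,k,[(round(d["conf"],2),c2w(c,d["centre"]).round(0).tolist()) for d in r])
    for k in ("mould_base","grip_block","felt","bat","paper_disc"):
        r=regions_of(c,k)[:1]
        for d in r:
            m=d["mask"].astype(np.uint8); cn=max(cv2.findContours(m,0,2)[0],key=cv2.contourArea)
            print(n,k,d["conf"],m.sum(),cv2.minAreaRect(cn))
crop(cs["top"],180,180,260,260,7,"pics/t_mould.png")
crop(cs["scene"],190,140,280,210,8,"pics/s_mould.png")
crop(cs["top"],270,140,450,260,4,"pics/t_bat.png")
E
```

```text
top mould_base []
top grip_block [(0.61, [450.0, 289.0, 48.0])]
top felt [(0.93, [561.0, -11.0, 1.0])]
top bat [(0.76, [460.0, -313.0, 18.0])]
top paper_disc [(0.68, [490.0, -247.0, 18.0]), (0.38, [563.0, -12.0, 3.0])]
top dry_lid_a [(0.7, [431.0, -375.0, 26.0]), (0.65, [510.0, -358.0, 29.0])]
top glaze_jar [(0.68, [664.0, 210.0, 96.0]), (0.46, [415.0, 249.0, 18.0]), (0.39, [446.0, 296.0, 46.0])]
top mould_base 0.38 6 ((235.5, 233.0), (2.0, 1.0), 90.0)
top grip_block 0.67 1387 ((216.23867797851562, 219.068603515625), (44.130287170410156, 33.92873764038086), 83.41805267333984)
top felt 0.89 1753 ((307.4248962402344, 188.7276153564453), (48.033424377441406, 37.72867202758789), 74.57783508300781)
top bat 0.92 1607 ((397.25390625, 214.93075561523438), (47.18571472167969, 61.744876861572266), 74.74488067626953)
top paper_disc 0.64 299 ((378.0, 206.0), (18.0, 18.0), 90.0)
scene mould_base [(0.7, [413.0, 254.0, 16.0]), (0.7, [653.0, 203.0, 66.0]), (0.44, [554.0, -7.0, -0.0]), (0.44, [670.0, 320.0, 117.0])]
scene grip_block [(0.65, [429.0, 282.0, 51.0])]
scene felt [(0.75, [550.0, -7.0, 1.0]), (0.41, [440.0, -315.0, 16.0])]
scene bat [(0.97, [442.0, -320.0, 19.0])]
scene paper_disc [(0.77, [485.0, -244.0, 17.0])]
scene dry_lid_a [(0.92, [420.0, -379.0, 26.0]), (0.87, [309.0, -508.0, 12.0]), (0.85, [395.0, -271.0, 28.0]), (0.67, [372.0, -132.0, 7.0])]
scene glaze_jar [(0.88, [652.0, 201.0, 67.0]), (0.24, [650.0, -412.0, 70.0])]
scene mould_base 0.72 274 ((365.0, 244.5), (15.0, 20.0), 90.0)
scene grip_block 0.64 1062 ((233.3170623779297, 173.14633178710938), (28.111278533935547, 46.227439880371094), 51.34019470214844)
scene felt 0.7 1244 ((319.0257873535156, 202.4329833984375), (42.00054931640625, 35.96969985961914), 21.037511825561523)
scene bat 0.74 1708 ((375.9383850097656, 263.6643981933594), (74.32113647460938, 44.35860061645508), 20.556045532226562)
scene paper_disc 0.62 231 ((365.0, 244.0), (14.0, 18.0), 90.0)
```

View pics/t_mould.png

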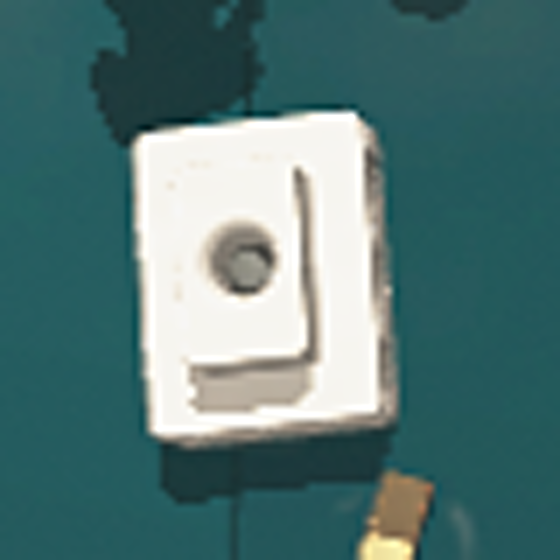

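View pics/s_mould.png

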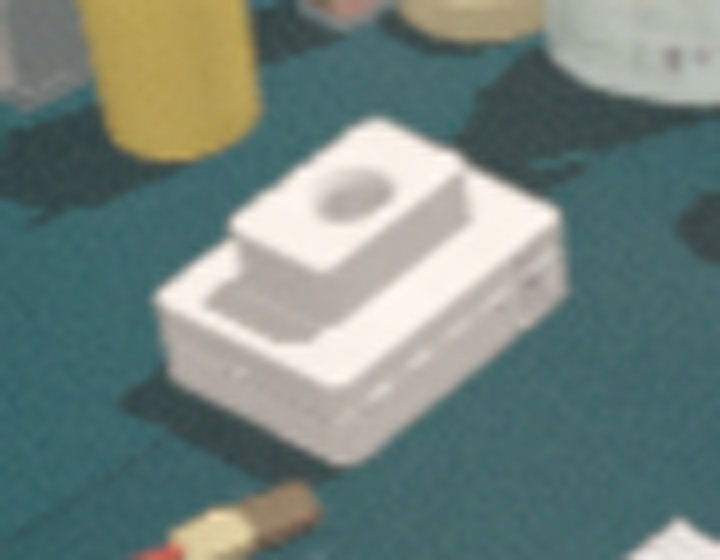

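View pics/t_bat.png

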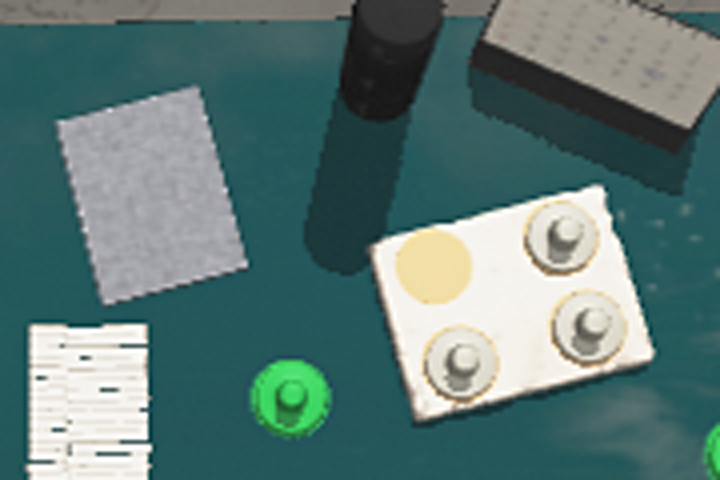

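Marks: the lid's grey knob shows in the block hole, and the pencil marks are on the world −y side. The only empty brown disc is at about (378,206); the other three places on the bat carry light grey lids. Next I fit the poses to the known sizes using corners from both views.

```bash
cat > fit.py <<'E'
from h import *
from scipy.optimize import least_squares
cs={n:camera(n) for n in("top","scene")}
def rect(a,b,z): return [(sx*a/2,sy*b/2,z) for sx,sy in((-1,-1),(-1,1),(1,1),(1,-1))]  # -x-y,-x+y,+x+y,+x-y
def P(pose,L):
    x,y,w=pose; c,s=np.cos(w),np.sin(w); L=np.array(L); return np.c_[x+c*L[:,0]-s*L[:,1],y+s*L[:,0]+c*L[:,1],L[:,2]]
# bright mask fit by silhouette corner picking: obs=[(cam,local,uv)]
def fit(obs,p0):
    def f(p): return np.concatenate([(proj(cs[n],P(p,[l]))[0]-uv) for n,l,uv in obs])
    r=least_squares(f,p0,loss="soft_l1"); return r.x,r.fun.reshape(-1,2)
def T(u,v,s,x0,y0): return np.array([x0+u/s-.5,y0+v/s-.5])
m=lambda u,v:T(u,v,7,180,180); sm=lambda u,v:T(u,v,8,190,140); b=lambda u,v:T(u,v,4,270,140)
S=rect(150,110,48);B=rect(96,58,82);Z=rect(150,110,0)
obs=[("top",S[2],m(133,133)),("top",S[3],m(360,112)),("top",S[1],m(152,437)),("top",S[0],m(385,415)),
("top",B[0],m(303,355)),("top",(0,0,82),m(240,260)),
("scene",S[1],sm(155,298)),("scene",S[0],sm(337,388)),("scene",S[3],sm(563,208)),("scene",Z[1],sm(172,378)),("scene",Z[0],sm(352,467)),("scene",Z[3],sm(567,292)),
("scene",B[2],sm(375,116)),("scene",B[3],sm(465,165)),("scene",B[0],sm(325,273)),("scene",B[1],sm(230,228))]
mp,r=fit(obs,[450,289,.1]); print("mould",mp.round(3),r.round(1).tolist())
F=rect(170,130,4)
fp,r=fit([("top",F[2],b(57,122)),("top",F[3],b(200,86)),("top",F[0],b(247,268)),("top",F[1],b(104,304))],[555,-10,.25]);print("felt",fp.round(3),r.round(1).tolist())
A=rect(161,211,18)
bp,r=fit([("top",A[2],b(372,244)),("top",A[3],b(603,186)),("top",A[0],b(654,354)),("top",A[1],b(414,418)),("top",(42,58,18),b(434,267))],[455,-315,.25]);print("bat",bp.round(3),r.round(1).tolist())
print("disc from bat",P(bp,[(42,58,18)]), "direct",ray(cs["top"],b(434,267),18))
E
cat > fit2.py <<'E'
from fit import *
def dr(n,x0,y0,x1,y1,s,f,Ls):
    pts=[]
    for pose,L in Ls:
        L=np.array(L,float)
        q=np.concatenate([L[i]+(L[(i+1)%len(L)]-L[i])*np.linspace(0,1,25)[:,None] for i in range(len(L))])
        pts.append(proj(cs[n],P(pose,q)))
    crop(cs[n],x0,y0,x1,y1,s,f,np.concatenate(pts))
ci=[(42+33.5*np.cos(t),58+33.5*np.sin(t),18) for t in np.linspace(0,6.1,30)]
dr("top",180,180,260,260,7,"pics/o1.png",[(mp,S),(mp,B),(mp,Z)])
dr("scene",190,140,280,210,8,"pics/o2.png",[(mp,S),(mp,B),(mp,Z)])
dr("top",270,140,450,260,4,"pics/o3.png",[(fp,F),(bp,A),(bp,ci)])
dr("scene",290,180,430,300,5,"pics/o4.png",[(fp,F),(bp,A),(bp,ci)])
a=cv2.imread("pics/o1.png");c=cv2.imread("pics/o2.png")
E
python3 fit2.py
```

```text
mould [4.52412e+02 3.00731e+02 9.20000e-02] [[-0.3, 0.3], [-0.4, -0.2], [-0.5, 0.9], [-0.8, 0.4], [0.4, 0.5], [-0.4, 0.6], [-0.2, -0.2], [0.3, 0.1], [0.7, 0.2], [-0.0, 0.2], [0.3, 0.8], [1.4, 0.0], [0.5, -0.2], [1.4, -0.8], [0.2, -0.1], [-0.2, -0.5]]
felt [ 5.62546e+02 -6.93800e+00  2.34000e-01] [[-0.0, -0.2], [-0.1, -0.1], [0.4, 0.0], [-0.3, 0.3]]
bat [ 4.61051e+02 -3.13613e+02  2.19000e-01] [[-1.0, -1.5], [0.1, -1.1], [0.5, 1.8], [0.5, 0.4], [-0.3, 0.3]]
disc from bat [[ 489.43296386 -247.86748775   18.        ]] direct [ 490.30835144 -249.02583735   18.        ]
```

View pics/o1.png

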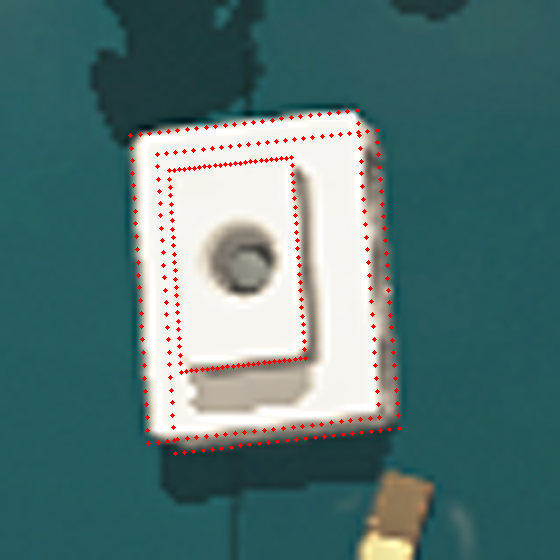

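View pics/o2.png

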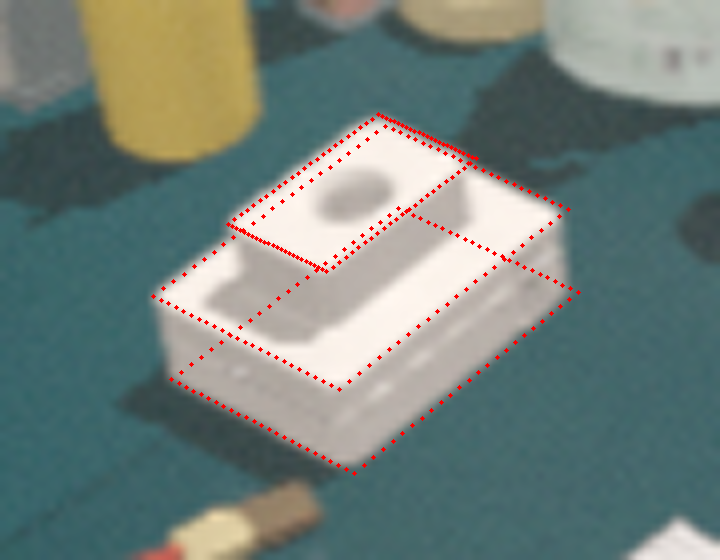

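View pics/o3.png

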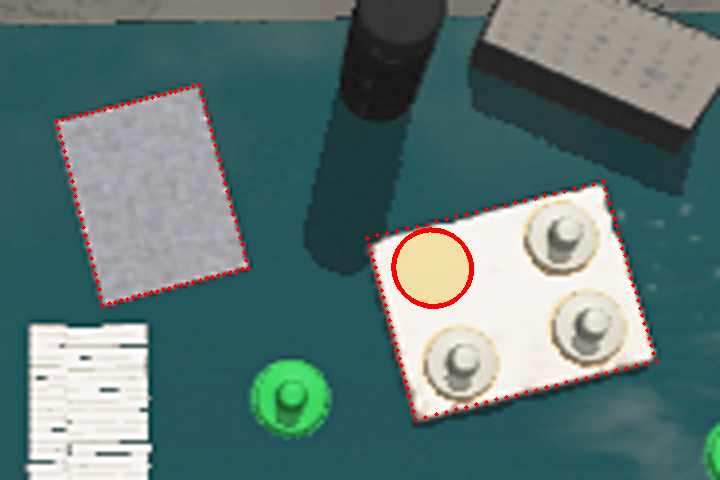

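View pics/o4.png

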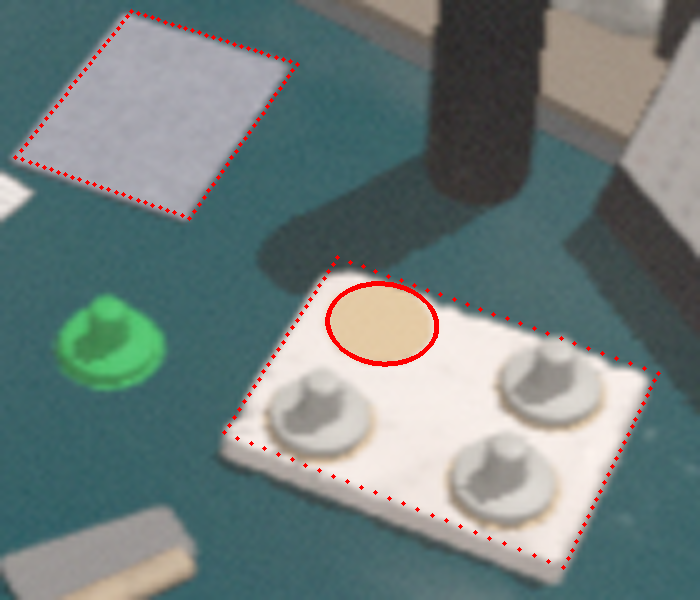

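```bash
cat > go.py <<'E'
import sys
from h import *
def plan(x,y,z,yaw):
    s=read_state(); p=s["eef_pos"]; r=s["eef_rot"]; w=r[2]
    d=np.array([x,y,z])-p; ty=(yaw-w+np.pi)%(2*np.pi)-np.pi
    def tool(a): return np.array([np.cos(a)*d[0]+np.sin(a)*d[1], np.sin(a)*d[0]-np.cos(a)*d[1], -d[2]])/10
    print("t",round(s["clock"],2),"pos",p.round(1),"rot",r.round(4),"gap",round(s["finger_gap"],1),"F",s["wrist_force"].round(1),"j",s["joints"].round(2))
    print("need wz deg",round(-np.degrees(ty),2)," shift now-axes cm",tool(w).round(2)," after-turn axes cm",tool(yaw).round(2))
if __name__=="__main__": plan(*map(float,sys.argv[1:5]))
E
python3 - <<'E'
from h import *
c=camera("top")
print("flask foot front",ray(c,(363.7,170),0));
E
python3 go.py 452.4 300.7 73 3.234
```

```text
flask foot front [ 624.82092706 -206.37023917    0.        ]
t 1.55 pos [209.  508.7 227.5] rot [3.1416 0.     2.7518] gap 93.8 F [-0.5  0.1  0.7] j [ 1.11  0.3   1.52 -0.    1.32 -0.07]
need wz deg -27.63  shift now-axes cm [-30.42 -10.    15.45]  after-turn axes cm [-22.32 -22.96  15.45]
```

jog_arm:
  increments:
    - [0, 0, 0, 0, 0, -9.2, 9.4]
    - [0, 0, 0, 0, 0, -9.2, 9.4]
    - [0, 0, 0, 0, 0, -9.2, 9.4]
    - [-3.19, -3.28, 0, 0, 0, 0, 9.4]
    - [-3.19, -3.28, 0, 0, 0, 0, 9.4]
    - [-3.19, -3.28, 0, 0, 0, 0, 9.4]
    - [-3.19, -3.28, 0, 0, 0, 0, 9.4]
    - [-3.19, -3.28, 0, 0, 0, 0, 9.4]
    - [-3.19, -3.28, 0, 0, 0, 0, 9.4]
    - [-3.19, -3.28, 0, 0, 0, 0, 9.4]
    - [0, 0, 2, 0, 0, 0, 9.4]
    - [0, 0, 2, 0, 0, 0, 9.4]
  squeeze: 30

```text
clock: 3.05
eef_pos: [452.8, 300.1, 186.9]
eef_rot: [3.141, 0.0, -3.051]
wrist_force: [-0.4, -0.3, 0.0]
finger_gap: 93.9
```

```bash
python3 go.py 452.4 300.7 73 3.234
python3 - <<'E'
from h import *
c=camera("scene"); crop(c,150,60,310,220,4,"pics/s1.png")
E
```

```text
t 3.05 pos [452.8 300.1 186.9] rot [ 3.1414e+00  2.0000e-04 -3.0508e+00] gap 93.9 F [-0.4 -0.3  0. ] j [ 0.52  0.32  1.59  0.    1.23 -1.14]
need wz deg -0.09  shift now-axes cm [ 0.04  0.06 11.39]  after-turn axes cm [ 0.04  0.06 11.39]
```

View pics/s1.png

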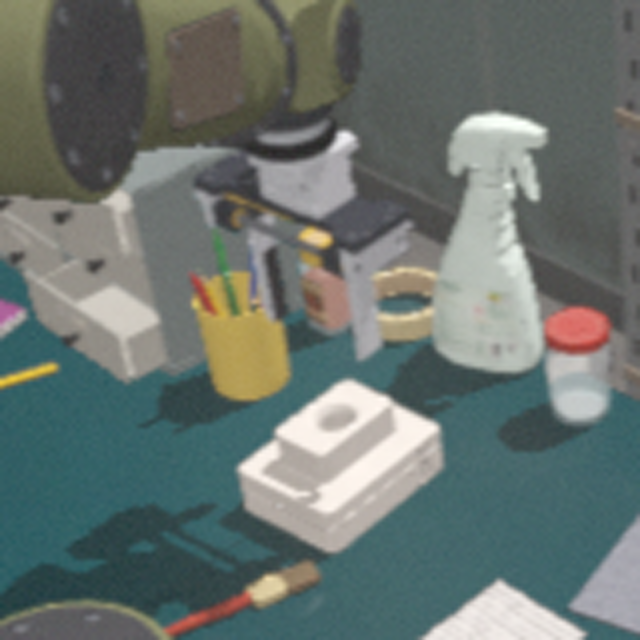

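The jaws open across the block's y, directly above the mould. Descending to a TCP height of about 74, so the tips are 4 mm above the slab, then closing.

jog_arm:
  increments:
    - [0.04, 0.06, 4, 0, 0, 0, 9.4]
    - [0, 0, 3.5, 0, 0, 0, 9.4]
    - [0, 0, 2.3, 0, 0, 0, 9.4]
    - [0, 0, 1.5, 0, 0, 0, 9.4]
    - [0, 0, 0, 0, 0, 0, 9.4]
    - [0, 0, 0, 0, 0, 0, 7.0]
    - [0, 0, 0, 0, 0, 0, 6.2]

```text
clock: 3.98
eef_pos: [452.4, 301.4, 75.4]
eef_rot: [3.141, 0.001, -3.05]
wrist_force: [0.0, 0.4, -0.4]
finger_gap: 77.8
```

jog_arm:
  increments:
    - [0, 0, 0.1, 0, 0, 0, 6.2]
    - [0, 0, 0, 0, 0, 0, 6.2]
    - [0, 0, 0, 0, 0, 0, 6.0]
    - [0, 0, 0, 0, 0, 0, 5.9]

```text
clock: 4.47
eef_pos: [452.0, 301.2, 73.5]
eef_rot: [3.142, 0.0, -3.05]
wrist_force: [0.2, -0.6, 0.3]
finger_gap: 59.2
```

jog_arm:
  increments:
    - [0, 0, 0, 0, 0, 0, 5.0]
    - [0, 0, 0, 0, 0, 0, 5.0]
    - [0, 0, 0, 0, 0, 0, 5.0]
    - [0, 0, 0, 0, 0, 0, 5.0]

```text
clock: 4.97
eef_pos: [452.0, 301.2, 73.5]
eef_rot: [3.141, 0.0, -3.05]
wrist_force: [-0.1, 1.9, 0.2]
finger_gap: 57.8
```

jog_arm:
  increments:
    - [0, 0, 0, 0, 0, 0, 5.0]
    - [0, 0, 0, 0, 0, 0, 5.0]
    - [0, 0, -0.3, 0, 0, 0, 5.0]
    - [0, 0, -0.5, 0, 0, 0, 5.0]
    - [0, 0, -0.5, 0, 0, 0, 5.0]
    - [0, 0, -0.7, 0, 0, 0, 5.0]
    - [0, 0, -1, 0, 0, 0, 5.0]
    - [0, 0, -1, 0, 0, 0, 5.0]
    - [0, 0, -1.5, 0, 0, 0, 5.0]
    - [0, 0, -1.5, 0, 0, 0, 5.0]
    - [0, 0, 0, 0, 0, 0, 5.0]
  squeeze: 45

```text
clock: 6.35
eef_pos: [452.5, 301.5, 145.0]
eef_rot: [3.141, 0.002, -3.05]
wrist_force: [-0.2, -0.1, -6.4]
finger_gap: 57.5
```

```bash
python3 go.py 562.5 -6.9 77.5 3.4
python3 - <<'E'
from h import *
c=camera("scene"); crop(c,150,80,310,210,5,"pics/s2.png")
E
```

```text
t 6.35 pos [452.5 301.5 145. ] rot [ 3.1406e+00  2.4000e-03 -3.0496e+00] gap 57.5 F [-0.2 -0.1 -6.4] j [ 0.52  0.37  1.63 -0.    1.14 -1.14]
need wz deg -9.54  shift now-axes cm [ -8.12 -31.72   6.75]  after-turn axes cm [ -2.75 -32.62   6.75]
```

View pics/s2.png

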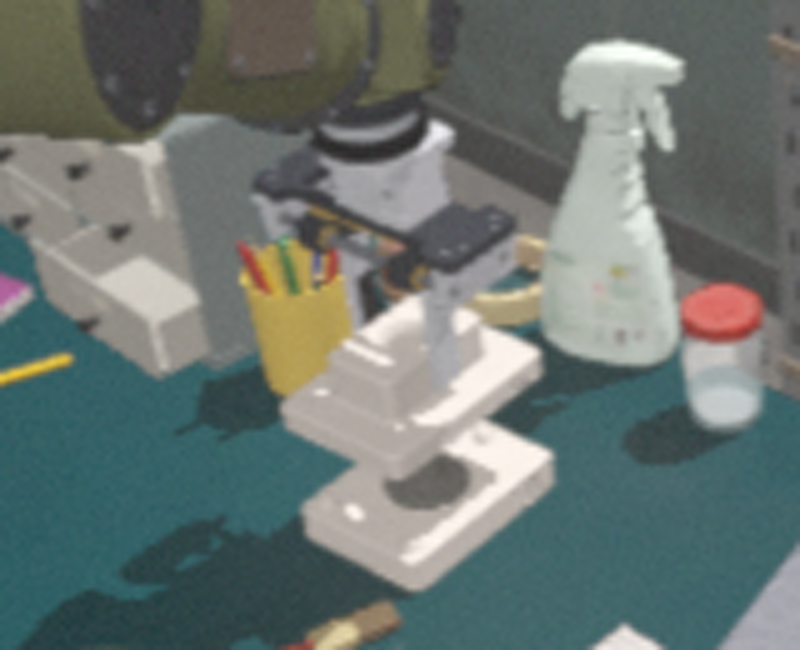

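jog_arm:
  increments:
    - [0, 0, 0, 0, 0, -4.1, 5.0]
    - [0, 0, 0, 0, 0, -4.1, 5.0]
    - [-0.11, -1.0, 0, 0, 0, 0, 5.0]
    - [-0.27, -2.5, 0, 0, 0, 0, 5.0]
    - [-0.4, -3.7, 0, 0, 0, 0, 5.0]
    - [-0.4, -3.7, 0, 0, 0, 0, 5.0]
    - [-0.4, -3.7, 0, 0, 0, 0, 5.0]
    - [-0.4, -3.7, 0, 0, 0, 0, 5.0]
    - [-0.4, -3.7, 0, 0, 0, 0, 5.0]
    - [-0.4, -3.7, 0, 0, 0, 0, 5.0]
    - [-0.4, -3.7, 0, 0, 0, 0, 5.0]
    - [-0.24, -2.2, 0, 0, 0, 0, 5.0]
    - [-0.11, -1.0, 0, 0, 0, 0, 5.0]
    - [0, 0, 0, 0, 0, 0, 5.0]

```text
clock: 8.15
eef_pos: [562.1, -7.6, 143.3]
eef_rot: [3.141, -0.0, -2.907]
wrist_force: [0.7, 0.4, -5.3]
finger_gap: 57.3
```

```bash
python3 go.py 562.5 -6.9 49.5 3.376
python3 - <<'E'
from h import *
c=camera("scene"); crop(c,180,80,380,230,4,"pics/s3.png")
t=camera("top"); crop(t,180,140,380,260,4,"pics/t3.png")
E
```

```text
t 8.15 pos [562.1  -7.6 143.3] rot [ 3.1413e+00 -3.0000e-04 -2.9073e+00] gap 57.3 F [ 0.7  0.4 -5.3] j [-0.08  0.41  1.58  0.    1.15 -1.88]
need wz deg -0.0  shift now-axes cm [-0.05  0.06  9.38]  after-turn axes cm [-0.05  0.06  9.38]
```

View pics/s3.png

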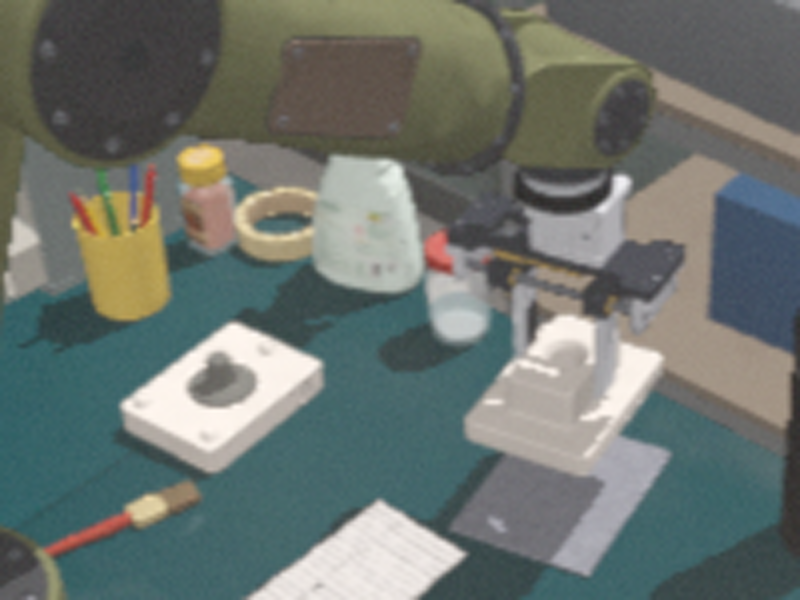

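View pics/t3.png

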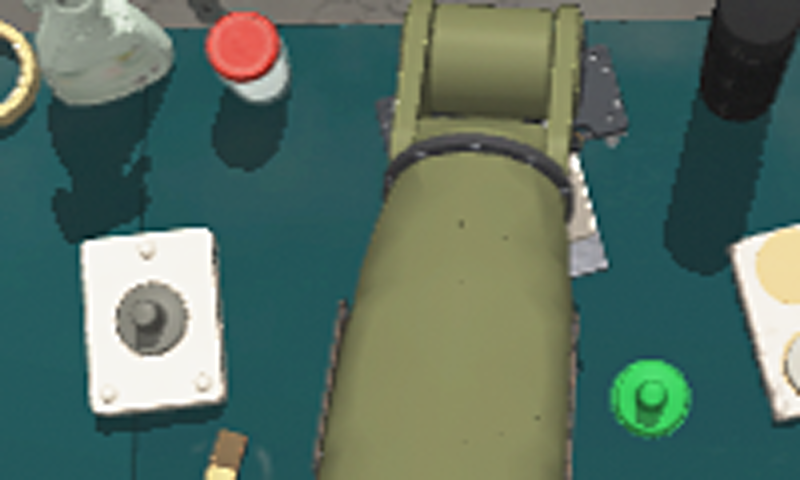

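The lid stays in its seat (knob at scene (235,172)), with one natch on the +x side as described. The top half hangs level over the felt. Lowering it.

jog_arm:
  increments:
    - [-0.05, 0.06, 1.5, 0, 0, 0, 5.0]
    - [0, 0, 2.5, 0, 0, 0, 5.0]
    - [0, 0, 2.5, 0, 0, 0, 5.0]
    - [0, 0, 1.4, 0, 0, 0, 5.0]
    - [0, 0, 0.7, 0, 0, 0, 5.0]
    - [0, 0, 0.4, 0, 0, 0, 5.0]
    - [0, 0, 0, 0, 0, 0, 5.0]
    - [0, 0, 0, 0, 0, 0, 5.0]

```text
clock: 9.25
eef_pos: [562.9, -7.0, 54.0]
eef_rot: [-3.141, 0.001, -2.907]
wrist_force: [0.4, -0.5, -4.8]
finger_gap: 57.6
```

```bash
python3 go.py 562.5 -6.9 49.5 3.376
```

```text
t 9.25 pos [562.9  -7.   54. ] rot [-3.1413e+00  9.0000e-04 -2.9065e+00] gap 57.6 F [ 0.4 -0.5 -4.8] j [-0.08  0.53  1.64 -0.    0.97 -1.88]
need wz deg 0.04  shift now-axes cm [0.03 0.02 0.45]  after-turn axes cm [0.03 0.02 0.45]
```

jog_arm:
  increments:
    - [0, 0, 0.2, 0, 0, 0, 5.0]
    - [0, 0, 0.15, 0, 0, 0, 5.0]
    - [0, 0, 0.05, 0, 0, 0, 5.0]
    - [0, 0, 0, 0, 0, 0, 5.0]

```text
clock: 9.75
eef_pos: [562.6, -7.0, 49.5]
eef_rot: [-3.142, 0.0, -2.907]
wrist_force: [-0.5, 0.7, -4.4]
finger_gap: 57.8
```

jog_arm:
  increments:
    - [0, 0, 0.05, 0, 0, 0, 5.0]
    - [0, 0, 0.05, 0, 0, 0, 5.0]
    - [0, 0, 0, 0, 0, 0, 5.0]

```text
clock: 10.12
eef_pos: [562.6, -7.0, 49.5]
eef_rot: [-3.142, 0.0, -2.907]
wrist_force: [-7.0, 1.2, 9.7]
finger_gap: 57.8
```

jog_arm:
  increments:
    - [0, 0, -0.05, 0, 0, 0, 5.0]
    - [0, 0, 0, 0, 0, 0, 6.2]
    - [0, 0, 0, 0, 0, 0, 7.5]
    - [0, 0, 0, 0, 0, 0, 8.5]
    - [0, 0, 0, 0, 0, 0, 8.5]
    - [0, 0, -2, 0, 0, 0, 8.5]
    - [0, 0, -4, 0, 0, 0, 8.5]
    - [0, 0, -4, 0, 0, 0, 8.5]
    - [0, 0, -1, 0, 0, 0, 8.5]

```text
clock: 11.25
eef_pos: [563.4, -7.0, 161.4]
eef_rot: [-3.14, 0.004, -2.907]
wrist_force: [-0.1, -0.3, -0.5]
finger_gap: 84.8
```

```bash
python3 go.py 452 301.2 57 3.234
python3 - <<'E'
from h import *
c=camera("scene"); crop(c,180,80,380,230,4,"pics/s4.png")
t=camera("top"); crop(t,180,180,260,260,7,"pics/t4.png")
np.save("pics/top4.npy",t["image"])
E
```

```text
t 11.25 pos [563.4  -7.  161.4] rot [-3.1404  0.0037 -2.9065] gap 84.8 F [-0.1 -0.3 -0.5] j [-0.08  0.39  1.56  0.    1.19 -1.88]
need wz deg 8.17  shift now-axes cm [ 3.66 32.57 10.44]  after-turn axes cm [ 8.25 31.72 10.44]
```

View pics/s4.png

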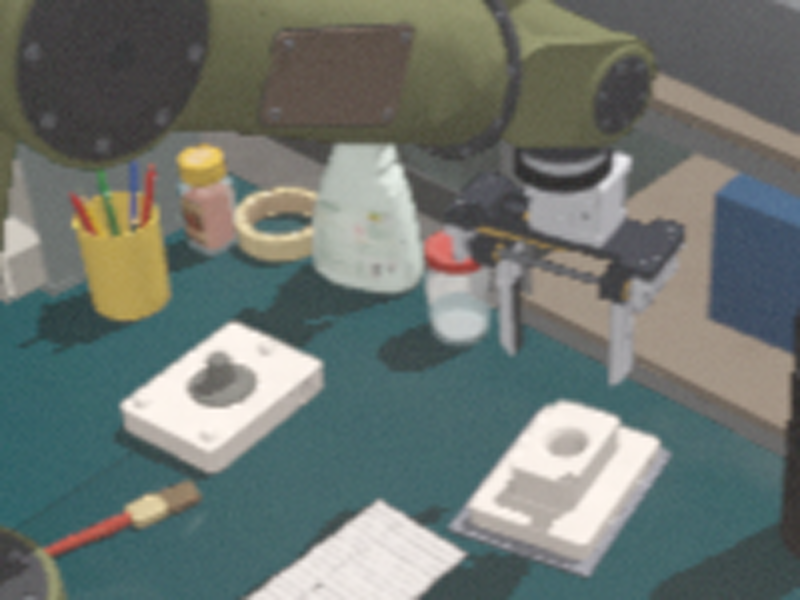

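View pics/t4.png

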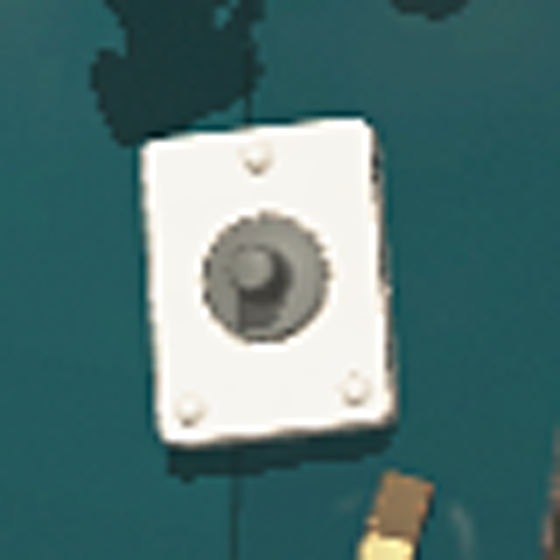

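Run:
```python
from h import *
c=camera("top")
f=lambda u,v:(180+u/7-.5,180+v/7-.5)
print("disc",ray(c,f(266.5,277),31),"knob",ray(c,f(257,268),59))
q=[ray(c,f(u,v),28) for u,v in((142,143),(373,119),(396,418),(163,444))]
print("base c",np.mean(q,0), "nat",np.mean([ray(c,f(u,v),33) for u,v in((190,407),(355,387))],0),ray(c,f(257,158),33))
for k in ("lid_centre",):
    for n in("top","scene"):
        cc=camera(n); print([(round(d["conf"],2),c2w(cc,d["centre"]).round(0).tolist()) for d in recognise(cc,k)[:3]])
```

```text
disc [454.19225895 298.77815165  31.        ] knob [454.11999301 296.76913588  59.        ]
base c [453.38363469 298.50243756  28.        ] nat [395.4237089  293.85030508  33.        ] [512.73868574 304.50070533  33.        ]
[(0.37, [492.0, -245.0, 21.0])]
[(0.5, [440.0, 300.0, 30.0])]
```

Top half lies flat on the felt and the lid is in its seat (top (217.6,219)). The gripper gave the block's y as 301.2, while the top view alone gives about 298.5, which is within calibration. Going to the knob at about (453, 300.7).

jog_arm:
  increments:
    - [0.16, 1.5, 0, 0, 0, 0, 6.0]
    - [0.5, 4.5, 0, 0, 0, 0, 4.6]
    - [0.58, 5.3, 0, 0, 0, 0, 4.6]
    - [0.58, 5.3, 0, 0, 0, 0, 4.6]
    - [0.58, 5.3, 0, 0, 0, 0, 4.6]
    - [0.58, 5.3, 0, 0, 0, 0, 4.6]
    - [0.44, 4.0, 0, 0, 0, 0, 4.6]
    - [0.15, 1.3, 0, 0, 0, 0, 4.6]
    - [0, 0, 1.5, 0, 0, 0, 4.6]
    - [0, 0, 3, 0, 0, 0, 4.6]
    - [0, 0, 0.5, 0, 0, 0, 4.6]
    - [0, 0, 0, 0, 0, 0, 4.6]
  squeeze: 4

```text
clock: 13.1
eef_pos: [452.5, 300.1, 108.9]
eef_rot: [-3.141, -0.0, -2.908]
wrist_force: [0.2, 0.3, 0.5]
finger_gap: 46.4
```

```bash
python3 go.py 453 300.7 57.5 3.376
python3 - <<'E'
from h import *
c=camera("scene"); crop(c,180,100,290,210,6,"pics/s5.png")
E
```

```text
t 13.1 pos [452.5 300.1 108.9] rot [-3.1414e+00 -5.0000e-04 -2.9076e+00] gap 46.4 F [0.2 0.3 0.5] j [ 0.52  0.41  1.66 -0.    1.07 -1.29]
need wz deg -0.03  shift now-axes cm [-0.06  0.05  5.14]  after-turn axes cm [-0.06  0.05  5.14]
```

View pics/s5.png

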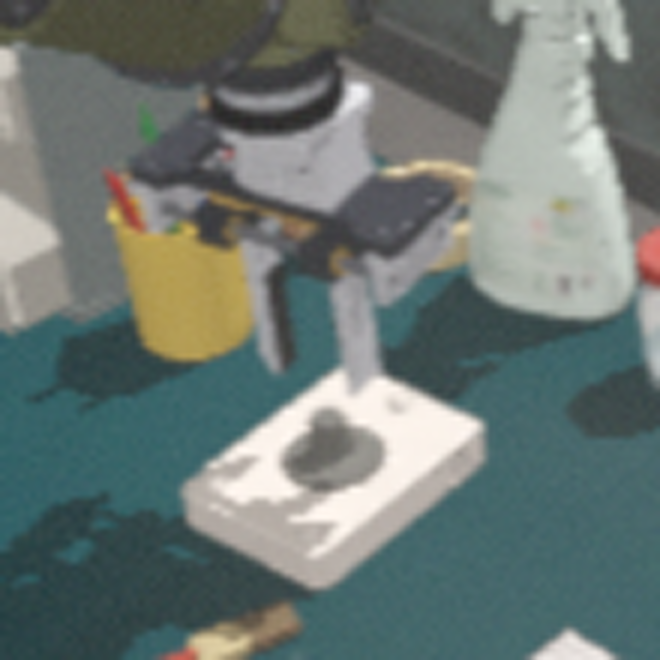

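jog_arm:
  increments:
    - [-0.06, 0.05, 1.5, 0, 0, 0, 4.6]
    - [0, 0, 1.5, 0, 0, 0, 4.6]
    - [0, 0, 1, 0, 0, 0, 4.6]
    - [0, 0, 0.8, 0, 0, 0, 4.6]
    - [0, 0, 0.3, 0, 0, 0, 4.6]
    - [0, 0, 0, 0, 0, 0, 4.6]
    - [0, 0, 0, 0, 0, 0, 4.0]
    - [0, 0, 0, 0, 0, 0, 3.4]

```text
clock: 14.15
eef_pos: [452.8, 301.5, 58.2]
eef_rot: [3.141, 0.001, -2.907]
wrist_force: [-0.1, 0.5, 0.1]
finger_gap: 35.1
```

```bash
python3 go.py 453 300.7 57.5 3.376
python3 - <<'E'
from h import *
c=camera("scene"); crop(c,200,110,280,190,8,"pics/s6.png")
E
```

```text
t 14.15 pos [452.8 301.5  58.2] rot [ 3.1414e+00  5.0000e-04 -2.9066e+00] gap 35.1 F [-0.1  0.5  0.1] j [ 0.52  0.49  1.69  0.    0.96 -1.29]
need wz deg 0.03  shift now-axes cm [-0.   -0.08  0.07]  after-turn axes cm [-0.   -0.08  0.07]
```

View pics/s6.png

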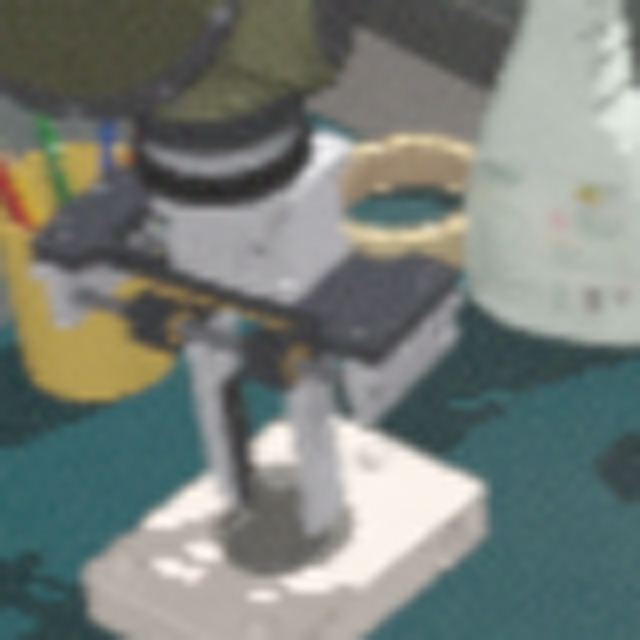

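The fingers straddle the knob. Closing in small steps at 4 N.

jog_arm:
  increments:
    - [0, 0, 0, 0, 0, 0, 3.2]
    - [0, 0, 0, 0, 0, 0, 3.0]
    - [0, 0, 0, 0, 0, 0, 2.8]
    - [0, 0, 0, 0, 0, 0, 2.7]
    - [0, 0, 0, 0, 0, 0, 2.6]
    - [0, 0, 0, 0, 0, 0, 2.5]
    - [0, 0, 0, 0, 0, 0, 2.4]
    - [0, 0, 0, 0, 0, 0, 2.3]
  squeeze: 4

```text
clock: 15.2
eef_pos: [452.6, 301.4, 57.9]
eef_rot: [3.142, 0.0, -2.907]
wrist_force: [0.7, 0.4, -0.9]
finger_gap: 24.7
```

jog_arm:
  increments:
    - [0, 0, 0, 0, 0, 0, 2.2]
    - [0, 0, 0, 0, 0, 0, 2.1]
    - [0, 0, 0, 0, 0, 0, 2.0]
    - [0, 0, 0, 0, 0, 0, 2.0]
  squeeze: 4

```text
clock: 15.7
eef_pos: [452.6, 301.4, 57.9]
eef_rot: [-3.142, -0.0, -2.907]
wrist_force: [-0.5, 1.2, -0.3]
finger_gap: 24.6
```

jog_arm:
  increments:
    - [0, 0, 0, 0, 0, 0, 2.0]
    - [0, 0, -0.2, 0, 0, 0, 2.0]
    - [0, 0, -0.4, 0, 0, 0, 2.0]
    - [0, 0, -0.8, 0, 0, 0, 2.0]
    - [0, 0, -1.2, 0, 0, 0, 2.0]
    - [0, 0, -1.8, 0, 0, 0, 2.0]
    - [0, 0, -2.2, 0, 0, 0, 2.0]
    - [0, 0, -1.4, 0, 0, 0, 2.0]
    - [0, 0, 0, 0, 0, 0, 2.0]
  squeeze: 5

```text
clock: 16.82
eef_pos: [453.0, 301.6, 139.2]
eef_rot: [3.141, 0.002, -2.907]
wrist_force: [-0.1, 0.7, -0.9]
finger_gap: 24.7
```

```bash
python3 go.py 490 -247.5 54 3.376
python3 - <<'E'
from h import *
c=camera("scene"); crop(c,190,90,290,190,6,"pics/s7.png")
E
```

```text
t 16.82 pos [453.  301.6 139.2] rot [ 3.1410e+00  2.0000e-03 -2.9065e+00] gap 24.7 F [-0.1  0.7 -0.9] j [ 0.52  0.37  1.64 -0.    1.13 -1.29]
need wz deg 0.04  shift now-axes cm [  9.19 -54.27   8.52]  after-turn axes cm [  9.16 -54.27   8.52]
```

View pics/s7.png

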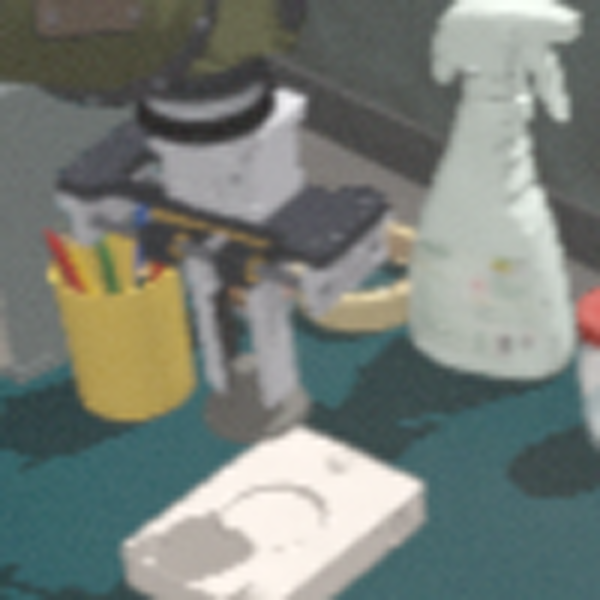

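The lid is held and level, and the seat is empty. Carrying it to the empty disc.

jog_arm:
  increments:
    - [0.17, -1.0, 0, 0, 0, 0, 2.0]
    - [0.42, -2.5, 0, 0, 0, 0, 2.0]
    - [0.68, -4, 0, 0, 0, 0, 2.0]
    - [0.68, -4, 0, 0, 0, 0, 2.0]
    - [0.68, -4, 0, 0, 0, 0, 2.0]
    - [0.68, -4, 0, 0, 0, 0, 2.0]
    - [0.68, -4, 0, 0, 0, 0, 2.0]
    - [0.68, -4, 0, 0, 0, 0, 2.0]
    - [0.68, -4, 0, 0, 0, 0, 2.0]
    - [0.68, -4, 0, 0, 0, 0, 2.0]
    - [0.68, -4, 0, 0, 0, 0, 2.0]
    - [0.68, -4, 0, 0, 0, 0, 2.0]
    - [0.68, -4, 0, 0, 0, 0, 2.0]
    - [0.68, -4, 0, 0, 0, 0, 2.0]
    - [0.34, -2.0, 0, 0, 0, 0, 2.0]
    - [0.1, -0.75, 0, 0, 0, 0, 2.0]
    - [0, 0, 0, 0, 0, 0, 2.0]

```text
clock: 19.0
eef_pos: [489.5, -247.1, 137.7]
eef_rot: [3.141, -0.0, -2.906]
wrist_force: [0.0, -0.8, -0.5]
finger_gap: 24.1
```

jog_arm:
  increments:
    - [0, 0, 1, 0, 0, 0, 2.0]
    - [0, 0, 1.5, 0, 0, 0, 2.0]
    - [0, 0, 1.5, 0, 0, 0, 2.0]
    - [0, 0, 0.8, 0, 0, 0, 2.0]
    - [0, 0, 0.3, 0, 0, 0, 2.0]
    - [0, 0, 0, 0, 0, 0, 2.0]

```text
clock: 19.75
eef_pos: [489.7, -247.6, 87.0]
eef_rot: [-3.142, 0.0, -2.907]
wrist_force: [-1.1, 0.2, -0.8]
finger_gap: 24.5
```

```bash
python3 go.py 490 -247.5 54 3.376
python3 - <<'E'
from h import *
c=camera("scene"); crop(c,310,160,450,300,5,"pics/s8.png")
t=camera("top"); crop(t,330,150,450,260,6,"pics/t8.png")
E
```

```text
t 19.75 pos [ 489.7 -247.6   87. ] rot [-3.1416  0.     -2.9066] gap 24.5 F [-1.1  0.2 -0.8] j [-0.53  0.45  1.66  0.    1.03 -2.34]
need wz deg 0.04  shift now-axes cm [-0.04  0.    3.3 ]  after-turn axes cm [-0.04  0.    3.3 ]
```

View pics/s8.png

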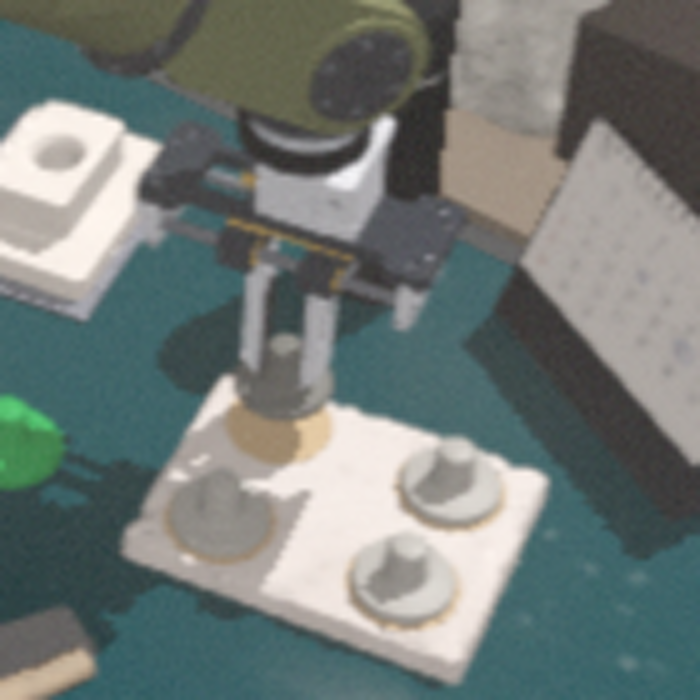

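View pics/t8.png

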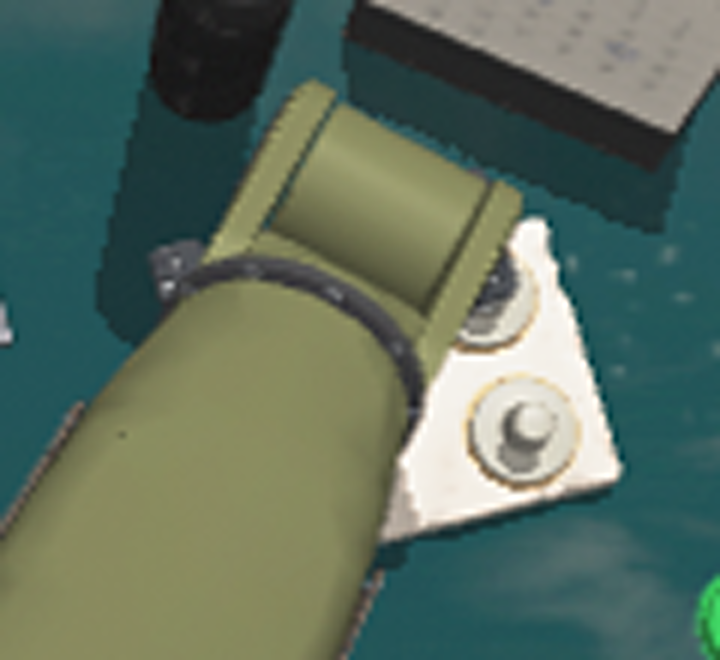

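jog_arm:
  increments:
    - [0, 0, 0.8, 0, 0, 0, 2.0]
    - [0, 0, 1.0, 0, 0, 0, 2.0]
    - [0, 0, 0.7, 0, 0, 0, 2.0]
    - [0, 0, 0.3, 0, 0, 0, 2.0]
    - [0, 0, 0.1, 0, 0, 0, 2.0]
    - [0, 0, 0, 0, 0, 0, 2.0]

```text
clock: 20.6
eef_pos: [489.7, -247.6, 58.1]
eef_rot: [-3.141, 0.0, -2.907]
wrist_force: [-0.4, 0.2, 0.4]
finger_gap: 24.2
```

```bash
python3 go.py 490 -247.5 54 3.376
python3 - <<'E'
from h import *
c=camera("scene")
ci=[(490+33.5*np.cos(t),-248+33.5*np.sin(t),18) for t in np.linspace(0,6.2,60)]
li=[(489.7+30*np.cos(t),-247.6+30*np.sin(t),30) for t in np.linspace(0,6.2,40)]
crop(c,330,205,410,285,8,"pics/s9.png",proj(c,ci+li))
E
```

```text
t 20.6 pos [ 489.7 -247.6   58.1] rot [-3.1414e+00  2.0000e-04 -2.9065e+00] gap 24.2 F [-0.4  0.2  0.4] j [-0.53  0.5   1.68 -0.    0.97 -2.34]
need wz deg 0.04  shift now-axes cm [-0.03  0.01  0.41]  after-turn axes cm [-0.03  0.01  0.41]
```

View pics/s9.png

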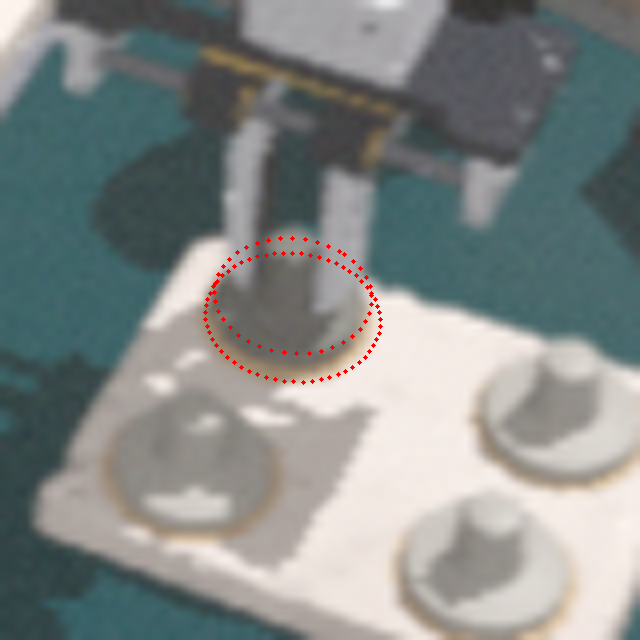

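The lid is about 4 mm above the paper and within 3 mm of centre. Lowering in fine steps.

jog_arm:
  increments:
    - [0, 0, 0.1, 0, 0, 0, 2.0]
    - [0, 0, 0.1, 0, 0, 0, 2.0]
    - [0, 0, 0.08, 0, 0, 0, 2.0]
    - [0, 0, 0.05, 0, 0, 0, 2.0]
    - [0, 0, 0, 0, 0, 0, 2.0]

```text
clock: 21.28
eef_pos: [489.6, -247.5, 54.6]
eef_rot: [3.142, -0.0, -2.907]
wrist_force: [-0.3, -0.2, -0.4]
finger_gap: 24.7
```

jog_arm:
  increments:
    - [0, 0, 0.04, 0, 0, 0, 2.0]
    - [0, 0, 0, 0, 0, 0, 2.0]

```text
clock: 21.52
eef_pos: [489.6, -247.6, 54.2]
eef_rot: [3.142, -0.0, -2.907]
wrist_force: [-1.1, 0.1, -1.8]
finger_gap: 24.6
```

jog_arm:
  increments:
    - [0, 0, 0.04, 0, 0, 0, 2.0]
    - [0, 0, 0, 0, 0, 0, 2.0]

```text
clock: 21.78
eef_pos: [489.6, -247.6, 53.8]
eef_rot: [3.142, -0.0, -2.907]
wrist_force: [-0.2, 0.7, -0.7]
finger_gap: 24.5
```

jog_arm:
  increments:
    - [0, 0, 0.03, 0, 0, 0, 2.0]
    - [0, 0, 0, 0, 0, 0, 2.0]

```text
clock: 22.02
eef_pos: [489.6, -247.6, 53.7]
eef_rot: [-3.142, 0.0, -2.907]
wrist_force: [-0.4, 0.2, 1.9]
finger_gap: 25.1
```

Contact (+2 N, and the motion stopped at 53.7). Releasing slowly.

jog_arm:
  increments:
    - [0, 0, 0, 0, 0, 0, 2.6]
    - [0, 0, 0, 0, 0, 0, 2.8]
    - [0, 0, 0, 0, 0, 0, 3.2]
    - [0, 0, 0, 0, 0, 0, 3.8]
    - [0, 0, 0, 0, 0, 0, 4.4]
    - [0, 0, 0, 0, 0, 0, 4.4]
    - [0, 0, -1, 0, 0, 0, 4.4]
    - [0, 0, -2.5, 0, 0, 0, 4.4]
    - [0, 0, -3.5, 0, 0, 0, 4.4]
    - [0, 0, -3.5, 0, 0, 0, 4.4]
    - [0, 0, 0, 0, 0, 0, 4.4]

```text
clock: 23.4
eef_pos: [490.6, -248.1, 161.8]
eef_rot: [-3.138, 0.004, -2.906]
wrist_force: [-0.8, 0.2, -0.6]
finger_gap: 44.1
```

```bash
python3 go.py 562.6 -7.0 49.5 3.376
python3 - <<'E'
from h import *
c=camera("scene"); crop(c,310,160,450,300,5,"pics/s10.png")
E
```

```text
t 23.4 pos [ 490.6 -248.1  161.8] rot [-3.1379  0.0038 -2.9065] gap 44.1 F [-0.8  0.2 -0.6] j [-0.53  0.36  1.6  -0.    1.18 -2.34]
need wz deg 0.04  shift now-axes cm [-12.62  21.77  11.23]  after-turn axes cm [-12.61  21.78  11.23]
```

View pics/s10.png

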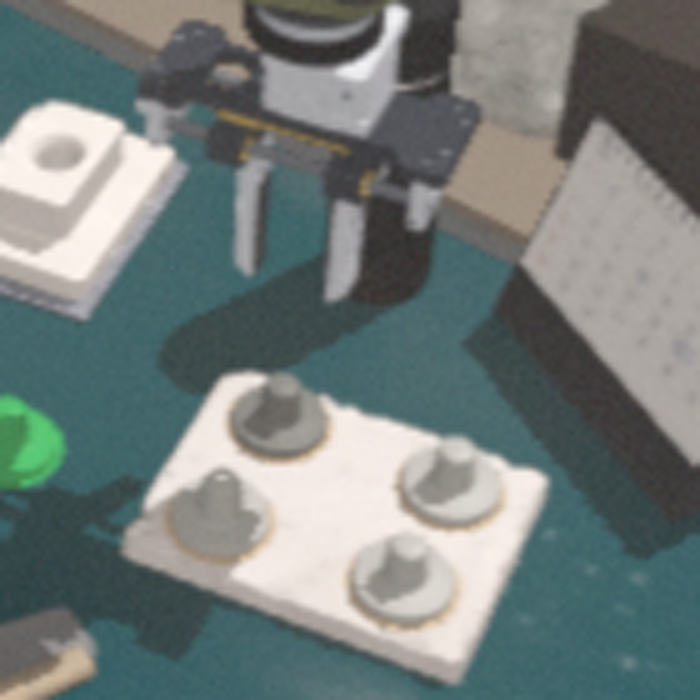

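The clay lid stands upright, released, on the paper at scene pixel (366,244), and the drier lids haven't moved. Fetching the top half.

jog_arm:
  increments:
    - [-1.0, 1.8, 0, 0, 0, 0, 6]
    - [-2.5, 4.3, 0, 0, 0, 0, 8.5]
    - [-2.5, 4.3, 0, 0, 0, 0, 8.5]
    - [-2.5, 4.3, 0, 0, 0, 0, 8.5]
    - [-2.5, 4.3, 0, 0, 0, 0, 8.5]
    - [-1.6, 2.77, 0, 0, 0, 0, 8.5]
    - [0, 0, 2, 0, 0, 0, 8.5]
    - [0, 0, 2, 0, 0, 0, 8.5]
    - [0, 0, 0, 0, 0, 0, 8.5]
  squeeze: 30

```text
clock: 24.58
eef_pos: [560.3, -5.4, 116.6]
eef_rot: [3.14, -0.004, -2.906]
wrist_force: [0.5, 1.1, -0.3]
finger_gap: 84.8
```

```bash
python3 go.py 562.6 -7.0 50 3.376
python3 - <<'E'
from h import *
c=camera("scene"); crop(c,270,120,390,240,5,"pics/s11.png")
E
```

```text
t 24.57 pos [560.3  -5.4 116.6] rot [ 3.1402 -0.0039 -2.9059] gap 84.8 F [ 0.5  1.1 -0.3] j [-0.08  0.44  1.6   0.    1.1  -1.88]
need wz deg 0.07  shift now-axes cm [-0.19 -0.21  6.66]  after-turn axes cm [-0.19 -0.21  6.66]
```

View pics/s11.png

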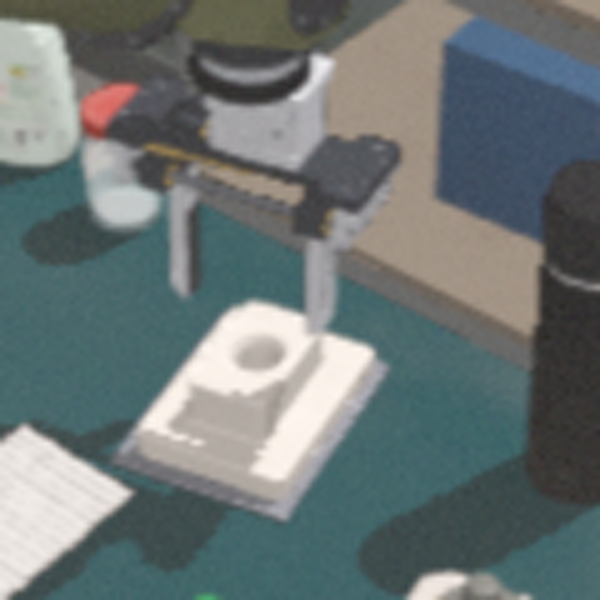

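jog_arm:
  increments:
    - [0, 0, 1.5, 0, 0, 0, 8.5]
    - [0, 0, 1.5, 0, 0, 0, 8.5]
    - [0, 0, 1, 0, 0, 0, 8.5]
    - [0, 0, 0, 0, 0, 0, 8.5]
    - [0, 0, 0, 0, 0, 0, 8.5]

```text
clock: 25.25
eef_pos: [561.6, -6.6, 78.8]
eef_rot: [-3.141, 0.0, -2.907]
wrist_force: [0.6, -0.2, 0.7]
finger_gap: 85.1
```

```bash
python3 go.py 562.6 -7.0 50 3.376
```

```text
t 25.25 pos [561.6  -6.6  78.8] rot [-3.1414e+00  5.0000e-04 -2.9066e+00] gap 85.1 F [ 0.6 -0.2  0.7] j [-0.08  0.49  1.63 -0.    1.02 -1.88]
need wz deg 0.03  shift now-axes cm [-0.08 -0.06  2.88]  after-turn axes cm [-0.08 -0.06  2.88]
```

jog_arm:
  increments:
    - [-0.08, -0.06, 1.3, 0, 0, 0, 8.5]
    - [0, 0, 1.0, 0, 0, 0, 8.5]
    - [0, 0, 0.5, 0, 0, 0, 8.5]
    - [0, 0, 0, 0, 0, 0, 7.5]
    - [0, 0, 0, 0, 0, 0, 6.5]
    - [0, 0, 0, 0, 0, 0, 6.1]
    - [0, 0, 0, 0, 0, 0, 5.9]
    - [0, 0, 0, 0, 0, 0, 5.9]

```text
clock: 26.25
eef_pos: [562.4, -6.9, 50.6]
eef_rot: [-3.142, 0.0, -2.907]
wrist_force: [0.1, 0.7, 0.6]
finger_gap: 58.9
```

jog_arm:
  increments:
    - [0, 0, 0, 0, 0, 0, 5.0]
    - [0, 0, 0, 0, 0, 0, 5.0]
    - [0, 0, 0, 0, 0, 0, 5.0]
    - [0, 0, 0, 0, 0, 0, 5.0]

```text
clock: 26.75
eef_pos: [562.4, -6.9, 50.6]
eef_rot: [-3.141, 0.0, -2.906]
wrist_force: [0.2, 0.4, 1.9]
finger_gap: 57.7
```

jog_arm:
  increments:
    - [0, 0, 0, 0, 0, 0, 5.0]
    - [0, 0, -0.3, 0, 0, 0, 5.0]
    - [0, 0, -1, 0, 0, 0, 5.0]
    - [0, 0, -2, 0, 0, 0, 5.0]
    - [0, 0, -2.5, 0, 0, 0, 5.0]
    - [0, 0, -2.5, 0, 0, 0, 5.0]
    - [0, 0, -1.5, 0, 0, 0, 5.0]
    - [0, 0, 0, 0, 0, 4.1, 5.0]
    - [0, 0, 0, 0, 0, 4.1, 5.0]
    - [0, 0, 0, 0, 0, 0, 5.0]
  squeeze: 45

```text
clock: 28.0
eef_pos: [562.1, -6.9, 148.4]
eef_rot: [3.142, -0.001, -3.049]
wrist_force: [-0.1, -0.1, -5.0]
finger_gap: 57.7
```

```bash
python3 go.py 452 301.2 74.6 3.2332
python3 - <<'E'
from h import *
t=camera("top"); crop(t,180,180,260,260,7,"pics/t12.png")
a=np.load("pics/top4.npy")[185:255,195:240].astype(np.float32).mean(2); b=t["image"][185:255,195:240].astype(np.float32).mean(2)
print("edge cols row 240:", a[57].round()[[0,5,6,7,8,9,30,31,32,33,34,35,36]], b[57].round()[[0,5,6,7,8,9,30,31,32,33,34,35,36]])
m=np.ones_like(a,bool); m[25:50,8:32]=False
print("mean absdiff outside lid",np.abs(a-b)[m].mean(), np.abs(a-b)[m].max())
c=camera("scene"); crop(c,270,100,390,220,5,"pics/s12.png")
E
```

```text
t 28.0 pos [562.1  -6.9 148.4] rot [ 3.1415e+00 -6.0000e-04 -3.0492e+00] gap 57.7 F [-0.1 -0.1 -5. ] j [-0.08  0.4   1.57 -0.    1.17 -1.74]
need wz deg 0.04  shift now-axes cm [ 8.13 31.69  7.38]  after-turn axes cm [ 8.15 31.69  7.38]
edge cols row 240: [ 73.  72.  70.  71. 186. 255.  50.  47.  48.  45.  47.  48.  45.] [ 72.  71.  70.  71. 186. 255.  49.  48.  48.  46.  48.  47.  46.]
mean absdiff outside lid 0.4462746 9.333328
```

View pics/t12.png

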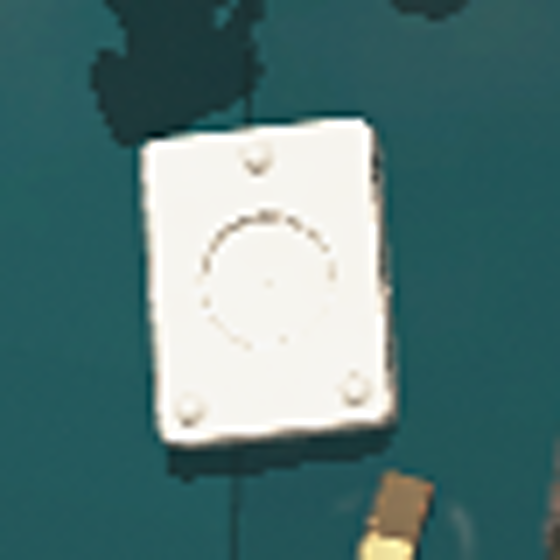

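View pics/s12.png

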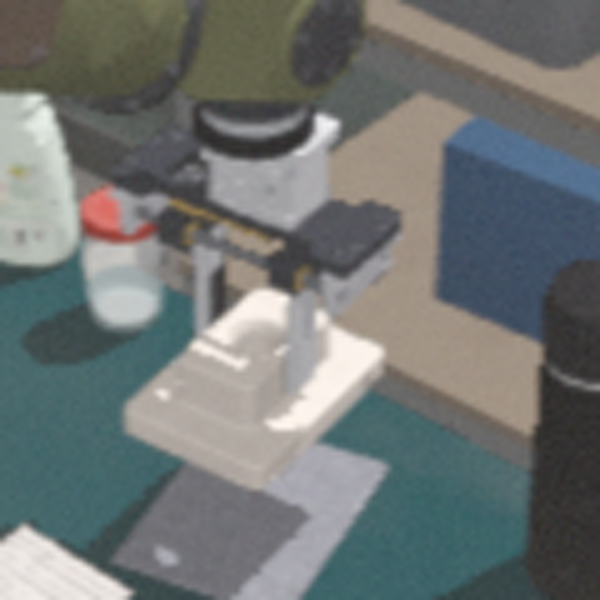

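The base hasn't moved: outside the lid, the image is identical to the one taken before. The top half hangs level. Carrying it back.

jog_arm:
  increments:
    - [0.26, 1.0, 0, 0, 0, 0, 5.0]
    - [0.64, 2.5, 0, 0, 0, 0, 5.0]
    - [0.95, 3.7, 0, 0, 0, 0, 5.0]
    - [0.95, 3.7, 0, 0, 0, 0, 5.0]
    - [0.95, 3.7, 0, 0, 0, 0, 5.0]
    - [0.95, 3.7, 0, 0, 0, 0, 5.0]
    - [0.95, 3.7, 0, 0, 0, 0, 5.0]
    - [0.95, 3.7, 0, 0, 0, 0, 5.0]
    - [0.95, 3.7, 0, 0, 0, 0, 5.0]
    - [0.41, 1.6, 0, 0, 0, 0, 5.0]
    - [0.17, 0.69, 0, 0, 0, 0, 5.0]
    - [0, 0, 1.5, 0, 0, 0, 5.0]
    - [0, 0, 2.5, 0, 0, 0, 5.0]
    - [0, 0, 1.2, 0, 0, 0, 5.0]
    - [0, 0, 0.3, 0, 0, 0, 5.0]
    - [0, 0, 0, 0, 0, 0, 5.0]
    - [0, 0, 0, 0, 0, 0, 5.0]

```text
clock: 30.22
eef_pos: [452.6, 301.3, 94.2]
eef_rot: [3.141, 0.001, -3.05]
wrist_force: [0.1, 0.1, -4.9]
finger_gap: 57.8
```

```bash
python3 go.py 452 301.2 74.6 3.2332;python3 - <<'E'
from h import *
c=camera("scene"); crop(c,190,110,290,210,7,"pics/s13.png")
E
```

```text
t 30.23 pos [452.6 301.3  94.2] rot [ 3.1411e+00  1.1000e-03 -3.0497e+00] gap 57.8 F [ 0.1  0.1 -4.9] j [ 0.52  0.43  1.67  0.    1.03 -1.14]
need wz deg 0.02  shift now-axes cm [ 0.07 -0.01  1.96]  after-turn axes cm [ 0.07 -0.01  1.96]
```

View pics/s13.png

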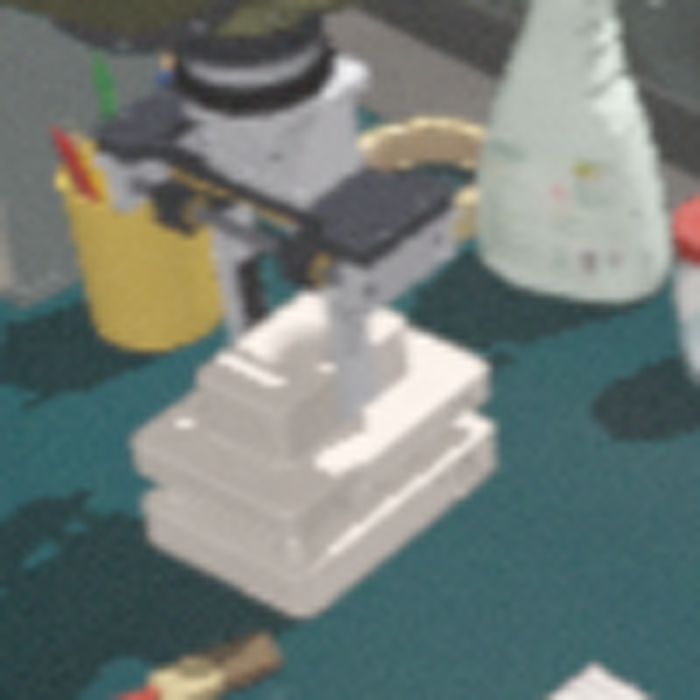

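Aligned, with a 20 mm gap. Lowering gradually with force checks.

jog_arm:
  increments:
    - [0.05, 0, 0.6, 0, 0, 0, 5.0]
    - [0, 0, 0.5, 0, 0, 0, 5.0]
    - [0, 0, 0.3, 0, 0, 0, 5.0]
    - [0, 0, 0.2, 0, 0, 0, 5.0]
    - [0, 0, 0, 0, 0, 0, 5.0]

```text
clock: 30.9
eef_pos: [451.8, 301.1, 77.4]
eef_rot: [-3.142, -0.0, -3.05]
wrist_force: [0.5, 0.3, -5.4]
finger_gap: 57.8
```

jog_arm:
  increments:
    - [0, 0, 0.15, 0, 0, 0, 5.0]
    - [0, 0, 0.1, 0, 0, 0, 5.0]
    - [0, 0, 0, 0, 0, 0, 5.0]

```text
clock: 31.28
eef_pos: [451.8, 301.1, 75.0]
eef_rot: [-3.142, -0.0, -3.05]
wrist_force: [0.4, -0.5, -5.3]
finger_gap: 58.0
```

jog_arm:
  increments:
    - [0, 0, 0.05, 0, 0, 0, 5.0]
    - [0, 0, 0.03, 0, 0, 0, 5.0]
    - [0, 0, 0, 0, 0, 0, 5.0]

```text
clock: 31.65
eef_pos: [451.9, 301.2, 74.6]
eef_rot: [3.142, 0.0, -3.05]
wrist_force: [-2.8, -1.9, 2.0]
finger_gap: 57.6
```

jog_arm:
  increments:
    - [0, 0, 0.05, 0, 0, 0, 5.0]
    - [0, 0, 0, 0, 0, 0, 5.0]

```text
clock: 31.9
eef_pos: [451.9, 301.2, 74.6]
eef_rot: [3.141, 0.0, -3.05]
wrist_force: [-5.4, -3.8, 10.1]
finger_gap: 57.9
```

Seated at z 74.6, as predicted, with a firm stop. Releasing and backing off.

jog_arm:
  increments:
    - [0, 0, -0.05, 0, 0, 0, 5.0]
    - [0, 0, 0, 0, 0, 0, 6.0]
    - [0, 0, 0, 0, 0, 0, 7.0]
    - [0, 0, 0, 0, 0, 0, 8.0]
    - [0, 0, 0, 0, 0, 0, 8.5]
    - [0, 0, 0, 0, 0, 0, 8.5]
    - [0, 0, -1.5, 0, 0, 0, 8.5]
    - [0, 0, -3, 0, 0, 0, 8.5]
    - [0, 0, -4, 0, 0, 0, 8.5]
    - [0, 0, -4, 0, 0, 0, 8.5]
    - [5, 0, 0, 0, 0, 0, 8.5]
    - [5, 0, 0, 0, 0, 0, 8.5]
    - [3, 0, 0, 0, 0, 0, 8.5]
    - [0, 0, 0, 0, 0, 0, 8.5]

```text
clock: 33.65
eef_pos: [321.3, 289.3, 200.6]
eef_rot: [3.141, 0.002, -3.048]
wrist_force: [0.8, -0.2, -0.4]
finger_gap: 84.8
```

```bash
python3 go.py 452 301.2 74.6 3.2332;python3 - <<'E'
from h import *
c=camera("scene"); crop(c,190,140,280,210,8,"pics/s14.png"); crop(c,320,200,430,300,6,"pics/s14b.png")
t=camera("top"); crop(t,180,180,260,260,7,"pics/t14.png"); crop(t,350,180,440,250,7,"pics/t14b.png")
E
```

```text
t 33.65 pos [321.3 289.3 200.6] rot [ 3.1406e+00  1.6000e-03 -3.0483e+00] gap 84.8 F [ 0.8 -0.2 -0.4] j [ 0.65  0.06  1.87  0.    1.21 -1.02]
need wz deg 0.1  shift now-axes cm [-13.13  -0.03  12.6 ]  after-turn axes cm [-1.313e+01 -1.000e-02  1.260e+01]
```

View pics/s14.png

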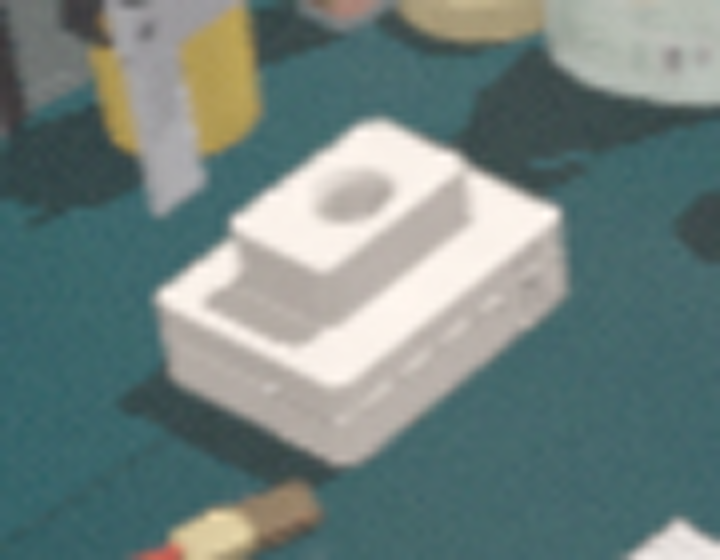

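View pics/t14.png

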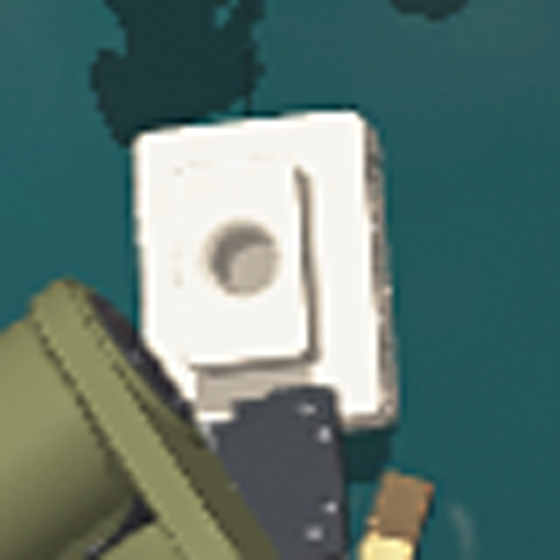

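View pics/t14b.png

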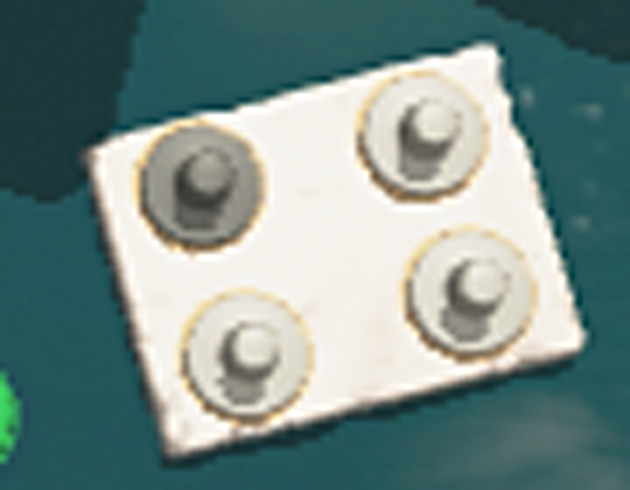

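The mould matches its starting picture pixel for pixel: scene-crop corners at (155,298), (337,385) and (562,210), with no joint gap and the pencil marks on the same side. The clay lid is centred on its paper at top (378.5,206), clear of the other lids. Signing off.

```bash
python3 -c "
from cell import *
print(sign_off()); s=read_state(); print(s['clock'])"
```

```text
the job is handed in; nothing more can be done
None
the job is handed in; nothing more can be done
```

I finished the job and handed it in at about 34 s of the 72 s allowed. The system gives no verdict, so the results below come from my own checks.

- **Top half to felt:** I lifted it straight off by the grip block and laid it flat on the felt. The lid stayed in its seat.
- **Lid to bat:** I lifted the lid by its knob with a grip set to 4–5 N. It touched down on the empty paper disc with a wrist force of about 2 N. In the last pictures it stands upright, centred to within about 3 mm and clear of the drier lids, which look unmoved.
- **Mould closed:** I put the top half back the same way round. It came to a firm stop at a tool height of 74.6 mm, exactly the height predicted from the first grip. In the last scene picture its outline matches the starting one and no gap shows at the joint.
- **Base and surroundings:** Before closing, an image comparison showed the base had not moved. I saw no bystander disturbed.

**One disagreement:** the top camera alone put the mould about 2–3 mm off in y from where the gripper found it. I went by the gripper, and the fit went home without side loads.

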